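Dust the welding corner, then hold the square in it

TASK

Get the fixture corner ready for tack welding: first press the duster canister's yellow nozzle cap fully down and let it spring back up. Then take the steel square by its red fin, lay it flat on the fixture plate and push its outer corner home between the two blue bars until both outer faces bear flush on them, firmly but without forcing it, and finish still gripping the fin and pressing it into the corner; do not let go. Leave the blue sample boxes and the pliers where they are.

Things in the scene. Friction and masses are not known exactly. Their poses are not given: they have to be found in the camera images.
- fixture: Bare aluminium fixture plate, slippery under the square (friction about 0.2, as on the bars), 200 x 200 x 10 mm, fixed to the black bench. Origin at the centre of its underside; z up; x and y along its edges. Its two blue stop bars form an inside corner.
- rail: Blue bar fixed on the plate along the fixture's y axis: 20 mm wide, 160 mm long, 12 mm high (top 22 mm over the bench). Its inner face is the plane x = +60 mm of the fixture, and looks to the fixture's -x; it spans y = -80 to +80 mm. The origin is on the plate's top over the plate's centre.
- stud: Blue bar fixed on the plate along the fixture's x axis: 20 mm wide, 140 mm long, 12 mm high (top 22 mm over the bench). Its inner face is the plane y = +60 mm of the fixture, and looks to the fixture's -y; it spans x = -80 to +60 mm. The origin is on the plate's top over the plate's centre.
- fixture_corner (a point): The inside corner where the two bars' inner faces meet the plate's top: fixture frame (+60, +60, +10) mm. Its axes are those of the fixture.
- square: Loose steel try square lying flat, 0.2 to 0.42 kg, with a red fin: stock 14 mm thick, blade 5 mm thick (4.5 mm off the plate), each 24 mm wide, 90 mm long outside. Origin on the underside below the fin's centre; z up. Outer faces: x = +12 mm (stock, runs from the outer corner to -y) and y = +30 mm (blade, runs to -x). Home, its axes match the fixture's: the x face on the rail, the y face on the stud.
- square_corner (a point): Outer corner of the square at its underside, in the square's frame (+12, +30, 0) mm.
- square_fin (a point): Centre of the red fin's top, 56 mm above the square's underside. The fin stands on the stock: 14 mm thick along the square's x, 36 mm long along its y, 14 to 56 mm above the underside. It stands 5 mm in from the rail-side face and 12 mm from the stud-side face, so fingers must stay above the 12 mm high bars.
- canister: Stubby white duster canister with a green band, 46 mm across, on a round dark foot of 68 mm, fixed to the bench beyond the stud. Origin at the centre of its underside. The nozzle cap's top is 94 mm above the bench at rest.
- nozzle_top (a point): Centre of the flat top of the yellow nozzle cap (30 mm across, with a short red spout); it moves with the cap. The cap slides straight down.
- nozzle (a joint): How far the nozzle cap is pressed, in m: 0 up, 0.006 fully down. Its spring pushes with 2.4 N at the start and 6 N fully down.
- pot_a: Bystander: round blue sample box with a white centre, 46 mm across, 14 mm high, beyond the rail. Origin at the centre of its underside.
- pot_b: Bystander: a second such sample box, beyond the square's starting place.
- pliers: Bystander: small pliers with red handles, about 150 mm long and 50 mm wide, 12 mm high, lying on the bench. Origin near the middle, on the underside.
Things that resemble listed ones, but are neither listed nor needed, are in the scene too. What is shaped like the canister but brown or orange is not meant.

How it is judged (in metres and radians):
On the way, in this order (a step that is already met when the one before it is completed fails the run):
1. the nozzle cap is pressed down (over 4.5 mm) (value of joint nozzle above 0.0045 m), for 0.05 s.
2. the nozzle cap has sprung back up (value of joint nozzle below 0.001 m), for 0.1 s.
3. the gripped square bears on both bars in the corner (contact force between square and rail above 1 N and contact force between square and stud above 1 N and distance between square_corner and fixture_corner below 0.004 m and angle between the y axis of square and the y axis of fixture, either way round below 0.02 rad and angle between square's own z axis and vertical below 0.03 rad and contact force between the fingers and square above 2 N), for 0.3 s.
At the end, for the whole second after the job is handed in: The square lies flat on the plate (within 0.03 rad), its outer corner within 4 mm of the fixture's corner and its faces parallel to the bars within 0.02 rad; it bears on the rail and on the stud with over 1 N each, at rest, while the fingers still hold it with over 2 N; the nozzle cap is up (all of step 3 and value of joint nozzle below 0.001 m and linear speed of square below 0.01 m/s); the arm keeps its last pose, push and grip.
It fails at once if a sample box or the pliers are moved by more than 15 mm (distance of any of pot_a, pot_b, pliers from where it was at the start of the episode above 0.015 m).
It fails at once if the square is forced into a bar with more than 80 N (contact force between square and rail above 80 N or contact force between square and stud above 80 N).
It also fails if it takes over 64 s, if anything falls off the work surface, if the arm or the gripper's body presses on something with over 40 N, if the wrist force passes 120 N, or if a joint passes its speed limit or range.

ROBOT

A 6-joint arm with a two-finger parallel gripper is mounted at the origin on the work surface. World frame = base frame: x ahead of the robot, y to its left, z up, the work surface at z = 0. Lengths are in m, angles in degrees, forces in N, time in s.
With the tool pointing down it reaches from about 0.4 to 0.825 m from the base axis. Payload 7 kg.
Tool frame: the origin (TCP) lies midway between the tips of the shut fingers; the grasp point (between the pads) lies 19 mm behind it; z points along the fingers, y is the line along which they close (so a half turn about z gives the same grasp; the last joint's range is limited). The gripper opens to 88 mm and grips with 3 to 60 N. Pads are 19 mm wide; open, the fingers measure 130 mm over their backs; the gripper's body (78 mm by 193 mm) begins 47 mm behind the grasp point.
Start: joints at [-58.837, 20.546, 0.682, 0, -70.136, -16.507], TCP at [0.171, -0.653, 0.19] pointing down, gripper open.
Joint ranges: [-176.03, 176.03], [-82.01, 121.73], [-58.28, 71.71], [-173.87, 95.51], [-174.79, -0.11], [-173.66, 173.66]. Speed limits (degrees/s): [136.94, 136.94, 172.46, 180, 180, 180].

INTERFACE

Orientations are given as [roll, pitch, yaw] about the fixed x, y, z axes, in that order (R = Rz(yaw) Ry(pitch) Rx(roll)).
In Python, from plant import r, eyes, workorder gives the robot as it stands.
- The arm moves only by the tool step_arm, never from a script. Its argument "plan" is a list of rows, each a list of 5 numbers: the shift along the tool's x, y, z each as a share of 25 cm, from -1 to 1, then the turn about the tool's z as a share of 60 degrees, from -1 to 1, then the finger opening in mm, from 0 to 87.6. In form: [[x, y, z, turn, jaw], ...]. A call has 1 to 12 rows; each row is the pose to reach, as a shift and turn from the pose commanded when the call began, along the tool's axes at that moment; what a row does not reach only later rows make up. A row lasts 1/12 s, in which the tool goes at most 41.7 mm and 7.16 degrees, less where a joint would pass 70% of its speed; a pose out of reach is approached as far as the arm can. A call with a number of a shift or a turn outside -1 to 1 is refused whole. A call with a gripper value outside its range is refused whole. The fingers move at their own pace and stop on an object; "newtons" is the grip in N (left out, the last holds). Time passes only in rows, so rows that repeat a pose let the fingers close. It gives the time, the measured TCP pose, the force, the opening and the grip force at its end, in the units of the state.
- r.get_state(): the state, without advancing time (a new reading comes with each control period).
- eyes.capture(name): name is "side" or "top"; returns the picture (480x640x3 uint8, red, green, blue); there is no depth.
- eyes.camera_model(name): a dict with "fov_y" (degrees; the focal length in pixels is half the picture's height over the tangent of half this angle, whatever the lens; pixels are square), "cx", "cy" (the principal point, pixels), "k1" (the pictures are not rectified: a ray, as slopes to the right and down, at radius r is drawn at 1 + k1 r^2 times it, then the intrinsics apply), "world_to_cam" (4x4, takes a point from world to camera coordinates). Camera axes: x right, y up, looking along -z (the intrinsics and any distortion apply to the point x, -y, -z); pixel columns grow to the right and rows downward; lengths in m; the calibration is good to about 2 mm. A picture is of the moment at which its call begins. camera_model takes no time and is no camera call.
- workorder.close_job(): hands the job in; it is judged then, once.
The state is a dict: "time_s": time; "joints": joint angles; "qd": joint speeds; "joint_torque": joint torques, N m; "tcp_pos": TCP position; "eef_rot": TCP orientation; "contact_force": force on the tool from outside, world axes, zero at the start; "moment": the same for the moment, N m; "gripper_width": finger opening in m; "gripper_force": force on a finger pad.
Only numpy, scipy, OpenCV 4.12 (cv2) and the standard library are available. Lean on these libraries where they do the work, as an engineer would, in place of code of your own. Each camera call takes 0.05 s, during which the arm holds its last target. There are 200 camera calls.

## Working session

There is one attempt and no reset: what is moved stays moved. The work goes in short steps, Python scripts to look and compute and a tool call to move; the robot and the scene stay as the last step left them, time stands still between calls to the robot, and variables do not carry over. Pictures are saved under pics/ and viewed, at most 10 in all, crops included, and the job is handed in when it is done.

Besides the shell and the picture viewer there is one more tool, called as name([rows], argument=value, ...), one row to a line, values as JSON. step_arm: Moves the arm, as the interface text tells. Its arguments: {"type":"object","properties":{"plan":{"type":"array"},"newtons":{"type":"number"}},"required":["plan"]}

```bash
mkdir -p pics; python3 - <<'E'
from plant import r,eyes,workorder
import cv2
for n in("top","side"):
    cv2.imwrite(f"pics/{n}0.png",eyes.capture(n)[:,:,::-1]); m=eyes.camera_model(n); print(n,m)
print(r.get_state())
E
```

```text
top {'fov_y': 53.6491300777159, 'cx': 328.3563795161089, 'cy': 237.9064340726352, 'k1': -0.03953498146257553, 'world_to_cam': array([[-1.42859391e-03, -9.99943511e-01,  1.05325414e-02,
        -5.28378591e-02],
       [ 9.93100445e-01, -1.83631533e-04,  1.17266672e-01,
        -5.58350192e-01],
       [-1.17258114e-01,  1.06273981e-02,  9.93044608e-01,
        -1.05105027e+00],
       [ 0.00000000e+00,  0.00000000e+00,  0.00000000e+00,
         1.00000000e+00]])}
side {'fov_y': 45.59245038046888, 'cx': 324.0176896322949, 'cy': 242.75374856162253, 'k1': -0.10287440490614268, 'world_to_cam': array([[-0.97227017, -0.23356388,  0.01177448,  0.52584722],
       [ 0.1525188 , -0.59512228,  0.78902946, -0.17473112],
       [-0.17728153,  0.76894564,  0.61424252, -1.39061417],
       [ 0.        ,  0.        ,  0.        ,  1.        ]])}
{'time_s': 0.1, 'joints': array([-5.88355908e+01,  2.05866819e+01,  6.40665954e-01, -1.77771740e-02,
       -7.01361239e+01, -1.65082158e+01]), 'qd': array([-0.04545691, -0.07938125,  0.09030276,  0.09589451, -0.08270933,
        0.03297231]), 'joint_torque': array([-1.98026522e-03, -5.84163058e+01,  2.93750721e+01,  7.01541245e+00,
        1.01615384e-02, -8.98678900e-05]), 'tcp_pos': array([ 0.17065431, -0.65257677,  0.1895361 ]), 'eef_rot': array([ 1.79916497e+02, -7.31855044e-03, -1.65349854e+02]), 'contact_force': array([ 0.94111609,  0.03392851, -0.38546563]), 'moment': array([-0.0282904 ,  0.07103805, -0.00081787]), 'gripper_force': 0.0, 'gripper_width': 0.08748905061659538}
```

View pics/top0.png

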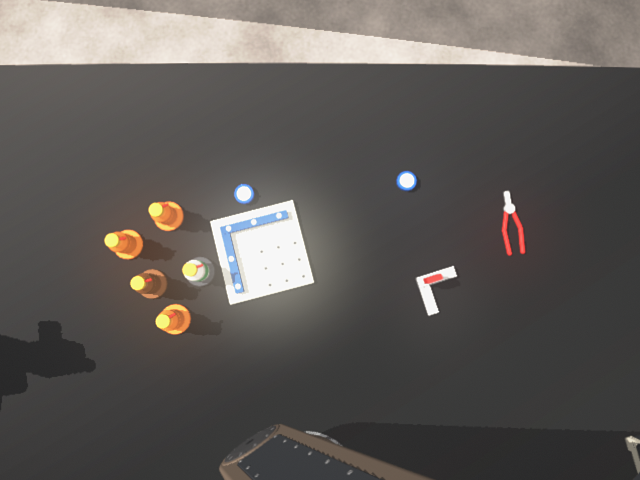

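View pics/side0.png

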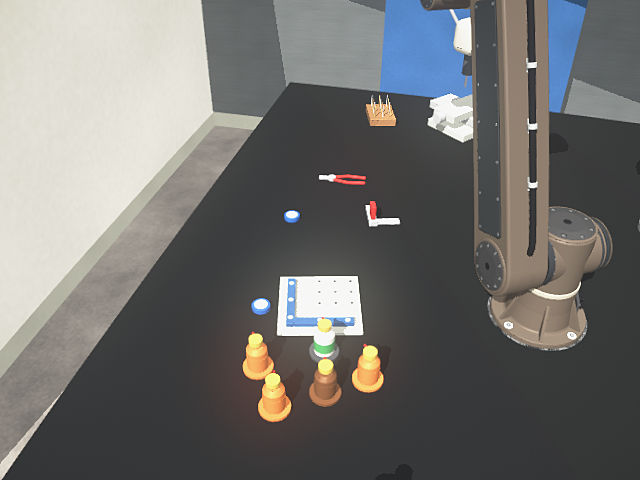

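Canister-like things in the top view: (166,214), (125,243) and (174,319) are orange, (150,284) is brown, and (198,270) is white with a yellow cap. In the side view the white one sits at (323,340) with a green band and is the only match. I'll confirm it in one enlarged crop.

```bash
cat > h.py <<'E'
import numpy as np, cv2
from plant import r,eyes,workorder
def ray(n,px):
    m=eyes.camera_model(n); f=240/np.tan(np.radians(m["fov_y"]/2))
    K=np.array([[f,0,m["cx"]],[0,f,m["cy"]],[0,0,1]])
    # forward model: distorted = (1+k1 r^2)*undistorted
    u=cv2.undistortPointsIter(np.array([[px]],float),K,np.array([m["k1"],0,0,0.]),None,None,(3,50,1e-10)).ravel()
    W=m["world_to_cam"]; R=W[:3,:3]
    return -R.T@W[:3,3], R.T@np.array([u[0],-u[1],-1])
def at(n,px,z):
    o,d=ray(n,px); return o+d*(z-o[2])/d[2]
def proj(n,p):
    m=eyes.camera_model(n); f=240/np.tan(np.radians(m["fov_y"]/2))
    c=(m["world_to_cam"]@np.append(p,1))[:3]; s=np.array([c[0],-c[1]])/-c[2]
    return s*(1+m["k1"]*(s@s))*f+[m["cx"],m["cy"]]
def tri(pa,pb):
    (a,d),(b,e)=ray("top",pa),ray("side",pb)
    t=np.linalg.lstsq(np.stack([d,-e],1),b-a,rcond=None)[0]
    p,q=a+t[0]*d,b+t[1]*e; return (p+q)/2,np.linalg.norm(p-q)
E
python3 - <<'E'
import cv2,numpy as np
t=cv2.imread("pics/top0.png"); s=cv2.imread("pics/side0.png")
z=lambda i,x,y,w,h,k:cv2.resize(i[y:y+h,x:x+w],None,fx=k,fy=k,interpolation=cv2.INTER_CUBIC)
A=z(t,178,195,140,115,3.0)   # 420x345 
a=np.zeros((600,800,3),np.uint8)
A=z(t,175,195,140,120,3); a[:360,:420]=A
B=z(t,407,257,60,60,6); a[:360,430:790]=B
C=z(s,265,265,105,100,2.3);a[365:595,:241]=C[:230,:241]
D=z(s,355,190,60,50,4.6);a[365:595,250:526]=D[:230,:276]
E=z(s,300,305,50,50,4.6);a[365:595,530:760]=E[:230,:230]
cv2.imwrite("pics/comp.png",a)
E
```

```text
(no output)
```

View pics/comp.png

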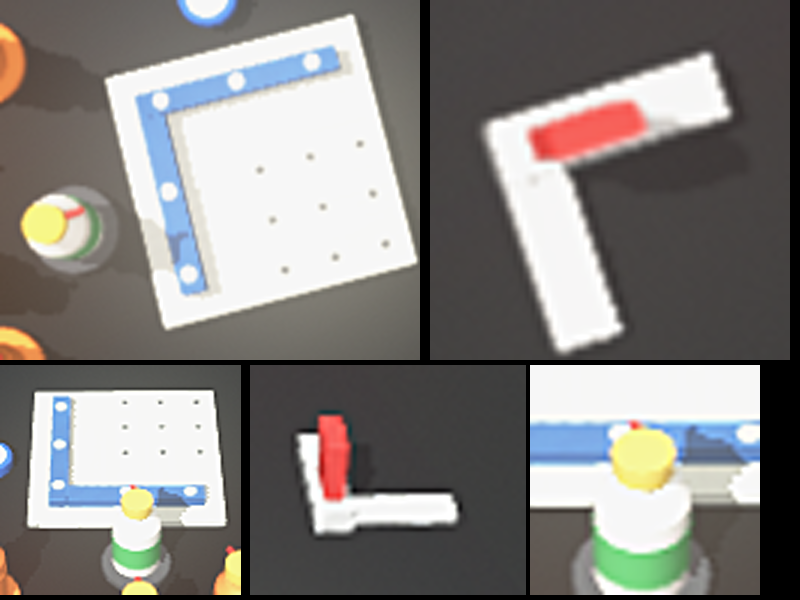

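The crop confirms it: white body, green band, yellow cap at top px (190,269). It stands beyond the stud, which is the shorter bar. The rail is the upper bar, next to pot_a. The square's red fin is at top px (433,279). Next I fit the poses to colour masks in both views.

```bash
cat > fit.py <<'E'
from h import *
from scipy.optimize import minimize
U=8
def box(x0,x1,y0,y1,z0,z1): return np.array([[x,y,z] for x in(x0,x1) for y in(y0,y1) for z in(z0,z1)])/1000.
def place(B,p):
    c,s=np.cos(p[2]),np.sin(p[2]); return B@np.array([[c,-s,0],[s,c,0],[0,0,1]]).T+[p[0],p[1],p[3] if len(p)>3 else 0]
def mask(n,boxes,p,roi):
    x,y,w,h=roi; m=np.zeros((h*U,w*U),np.uint8)
    for B in boxes:
        q=np.array([proj(n,v) for v in place(B,p)]); q=(q-[x,y]+.5)*U-.5
        cv2.fillConvexPoly(m,cv2.convexHull(np.round(q*16).astype(np.int32)),255,shift=4)
    return cv2.resize(m,(w,h),interpolation=cv2.INTER_AREA)/255.
def fit(obs,p0,steps):
    # obs: (view, soft mask, boxes, roi)
    f=lambda p:sum(((mask(n,b,p,ro)-M)**2).sum() for n,M,b,ro in obs)
    best=minimize(f,p0,method="Nelder-Mead",options=dict(initial_simplex=np.array([p0]+[np.array(p0)+np.eye(len(p0))[i]*steps[i] for i in range(len(p0))]),xatol=1e-5,fatol=1e-3,maxiter=400))
    return best.x,best.fun
def crop(I,roi): x,y,w,h=roi; return I[y:y+h,x:x+w].astype(float)
def red(I,roi): c=crop(I,roi); return np.clip((c[...,0]-np.maximum(c[...,1],c[...,2]))/120,0,1)
SQ=[box(-12,12,-60,30,0,14),box(-78,-12,6,30,4.5,9.5)]; FIN=[box(-7,7,-18,18,14,56)]
E
sed -i 's/box(-12,12,-60,30,0,14)/box(-12,12,-60,30,0,14)/' fit.py
python3 - <<'E'
from fit import *
T=cv2.imread("pics/top0.png")[...,::-1]; S=cv2.imread("pics/side0.png")[...,::-1]
rt=(407,257,60,60); rs=(355,192,60,45)
def sqm(I,roi): c=crop(I,roi); return np.clip((c.max(-1)-70)/150,0,1)
g=at("top",(433,280),.05); print("fin guess",g, "cam",ray("top",(320,240))[0])
for nm,obs in {"top":[("top",sqm(T,rt),SQ+FIN,rt),("top",red(T,rt),FIN,rt)],"side":[("side",sqm(S,rs),SQ+FIN,rs),("side",red(S,rs),FIN,rs)]}.items():
    print("square",nm,fit(obs,[g[0],g[1],.28],[.01,.01,.08]))
# plate
rp=(205,193,115,118); rq=(270,265,100,75)
PL=[box(-100,100,-100,100,0,10)]
def pm(I,roi): c=crop(I,roi); return np.clip((c.max(-1)-110)/90,0,1)
k=lambda a,b:(175+(a+.5)/3-.5,195+(b+.5)/3-.5)
C=np.array([at("top",k(*q),.01)[:2] for q in((105,78),(353,15),(417,263),(166,328))])
M=np.array([[.1,.1],[.1,-.1],[-.1,-.1],[-.1,.1]]); 
c=C.mean(0); H=((C-c)*M).sum(); X=(M[:,0]*(C-c)[:,1]-M[:,1]*(C-c)[:,0]).sum(); print("plate picks",c,np.degrees(np.arctan2(X,H)),"sides",np.linalg.norm(C-np.roll(C,1,0),axis=1))
print("plate fit",fit([("top",pm(T,rp),PL,rp)],[c[0],c[1],.2],[.01,.01,.05]))
# corner of bars: top edge z=.022 of inner corner
print("bar inner corner top",at("top",k(170,112),.022))
# yellow cap
for n,I,roi in(("top",T,(178,258,30,25)),("side",S,(312,315,25,20))):
    c=crop(I,roi); y=((np.minimum(c[...,0],c[...,1])-c[...,2])>60)
    ys,xs=np.nonzero(y); print(n,"yellow",xs.min()+roi[0],xs.max()+roi[0],ys.min()+roi[1],ys.max()+roi[1],xs.mean()+roi[0],ys.mean()+roi[1],y.sum())
    print(at(n,(xs.mean()+roi[0],ys.mean()+roi[1]),.092))
E
```

```text
fin guess [ 0.46152314 -0.28690557  0.05      ] cam [ 0.43117817 -0.04176748  1.10977218]Traceback (most recent call last):
  File "<stdin>", line 7, in <module>
  File "fit.py", line 16, in fit
    best=minimize(f,p0,method="Nelder-Mead",options=dict(initial_simplex=np.array([p0]+[np.array(p0)+np.eye(len(p0))[i]*steps[i] for i in range(len(p0))]),xatol=1e-5,fatol=1e-3,maxiter=400))
    res = _minimize_neldermead(fun, x0, args, callback, bounds=bounds,
                               **options)
    fxr = func(xr)
    fx = function(np.copy(x), *(wrapper_args + args))
  File "fit.py", line 15, in <lambda>
    f=lambda p:sum(((mask(n,b,p,ro)-M)**2).sum() for n,M,b,ro in obs)
               ~~~^^^^^^^^^^^^^^^^^^^^^^^^^^^^^^^^^^^^^^^^^^^^^^^^^^^
  File "fit.py", line 15, in <genexpr>
    f=lambda p:sum(((mask(n,b,p,ro)-M)**2).sum() for n,M,b,ro in obs)
                     ~~~~^^^^^^^^^^
  File "fit.py", line 10, in mask
    q=np.array([proj(n,v) for v in place(B,p)]); q=(q-[x,y]+.5)*U-.5
                ~~~~^^^^^
  File "h.py", line 13, in proj
    m=eyes.camera_model(n); f=240/np.tan(np.radians(m["fov_y"]/2))
ValueError: time passes only in moves, steps and waits
```

```bash
sed -i 's/^def ray/import functools\n_cm=functools.lru_cache(None)(eyes.camera_model)\ndef ray/; s/m=eyes.camera_model(n)/m=_cm(n)/' h.py
cat > m1.py <<'E'
from fit import *
T=cv2.imread("pics/top0.png")[...,::-1]; S=cv2.imread("pics/side0.png")[...,::-1]
rt=(407,257,60,60); rs=(355,192,60,45)
def sqm(I,roi): c=crop(I,roi); return np.clip((c.max(-1)-70)/150,0,1)
g=at("top",(433,280),.05)
for nm,obs in {"top":[("top",sqm(T,rt),SQ+FIN,rt),("top",red(T,rt),FIN,rt)],"side":[("side",sqm(S,rs),SQ+FIN,rs),("side",red(S,rs),FIN,rs)]}.items():
    print("square",nm,fit(obs,[g[0],g[1],.28],[.01,.01,.08]))
rp=(205,193,115,118)
PL=[box(-100,100,-100,100,0,10)]
def pm(I,roi): c=crop(I,roi); return np.clip((c.max(-1)-110)/90,0,1)
k=lambda a,b:(175+(a+.5)/3-.5,195+(b+.5)/3-.5)
C=np.array([at("top",k(*q),.01)[:2] for q in((105,78),(353,15),(417,263),(166,328))])
M=np.array([[.1,.1],[.1,-.1],[-.1,-.1],[-.1,.1]])
c=C.mean(0); H=((C-c)*M).sum(); X=(M[:,0]*(C-c)[:,1]-M[:,1]*(C-c)[:,0]).sum(); print("plate picks",c,np.arctan2(X,H),"sides",np.linalg.norm(C-np.roll(C,1,0),axis=1))
p,e=fit([("top",pm(T,rp),PL,rp)],[c[0],c[1],.2],[.01,.01,.05]); print("plate fit",p,e)
print("predicted corner top px",k(0,0),proj("top",place(np.array([[.06,.06,.022]]),p)[0]),"picked",k(170,112))
for n,I,roi in(("top",T,(178,258,30,25)),("side",S,(312,315,25,20))):
    c=crop(I,roi); y=((np.minimum(c[...,0],c[...,1])-c[...,2])>60)
    ys,xs=np.nonzero(y); print(n,"yellow",xs.min()+roi[0],xs.max()+roi[0],ys.min()+roi[1],ys.max()+roi[1],xs.mean()+roi[0],ys.mean()+roi[1],y.sum())
    print(at(n,(xs.mean()+roi[0],ys.mean()+roi[1]),.092))
E
python3 m1.py
```

```text
square top (array([ 0.46596858, -0.28897978,  0.30552236]), np.float64(26.26137407727797))
square side (array([ 0.46460919, -0.29016508,  0.29828494]), np.float64(9.01075522875817))
plate picks [0.52988827 0.1021943 ] 0.2558356697779624 sides [0.20037289 0.19971243 0.20045111 0.19831995]
plate fit [0.52983622 0.10242714 0.25821781] 274.64375752915544
predicted corner top px (174.66666666666666, 194.66666666666666) [229.14867515 232.37718534] picked (231.33333333333334, 232.0)
top yellow 182 196 263 275 189.14906832298138 269.09316770186336 161
[0.48408708 0.24589322 0.092     ]
side yellow 318 330 319 331 324.1554054054054 325.05405405405406 148
[0.48166602 0.24971459 0.092     ]
```

step_arm([
  [-0.966,0.533,0,-0.75,0],
  [-0.966,0.533,0,-0.75,0],
  [-0.966,0.533,0,-0.75,0],
  [-0.966,0.533,0,-0.75,0],
  [-0.966,0.533,0,-0.75,0],
  [-0.966,0.533,0,-0.75,0],
  [-0.966,0.533,0,-0.75,0],
  [-0.966,0.533,0,-0.75,0],
])

```text
time_s: 0.77
tcp_pos: [0.3738, -0.4599, 0.1902]
eef_rot: [-180.0, 0.0, -120.0]
contact_force: [0.3, -0.8, 0.3]
gripper_width: 0.0399
gripper_force: 0.0
```

```bash
cat >> h.py <<'E'
def to(x,y,z,yaw):
    s=r.get_state(); R=__import__("scipy.spatial.transform",fromlist=["Rotation"]).Rotation.from_euler("xyz",s["eef_rot"],degrees=True).as_matrix()
    d=R.T@(np.array([x,y,z])-s["tcp_pos"])/.25; dy=(yaw-s["eef_rot"][2]+180)%360-180
    print("t",s["time_s"],"tcp",s["tcp_pos"].round(4),"rot",s["eef_rot"].round(2),"F",s["contact_force"].round(2),"g",round(s["gripper_width"],4),round(s["gripper_force"],1),"\n-> shares",d.round(4),"turn",round(-dy/60,4),"rows",np.ceil(np.linalg.norm(d)*.25/.0417))
E
python3 -c "
from h import *
to(.50,-.2,.19,-75.3); to(.483,.2465,.13,-75.3)"
```

```text
t 0.7667 tcp [ 0.3738 -0.4599  0.1902] rot [-1.7999e+02  4.0000e-02 -1.1997e+02] F [ 0.32 -0.79  0.31] g 0.0399 0.0 
-> shares [-1.1527  0.082   0.0017] turn -0.7444 rows 7.0
t 0.7667 tcp [ 0.3738 -0.4599  0.1902] rot [-1.7999e+02  4.0000e-02 -1.1997e+02] F [ 0.32 -0.79  0.31] g 0.0399 0.0 
-> shares [-2.6658  1.033   0.2426] turn -0.7444 rows 18.0
```

step_arm([
  [-0.99,0.08,0,-0.744,0],
  [-0.99,0.08,0,-0.744,0],
  [-0.99,0.08,0,-0.744,0],
  [-0.99,0.08,0,-0.744,0],
  [-0.99,0.08,0,-0.744,0],
  [-0.99,0.08,0,-0.744,0],
  [-0.99,0.08,0,-0.744,0],
  [-0.99,0.08,0,-0.744,0],
])

```text
time_s: 1.43
tcp_pos: [0.4792, -0.2374, 0.1902]
eef_rot: [180.0, 0.0, -75.4]
contact_force: [-0.1, 0.2, 0.0]
gripper_width: 0.0
gripper_force: 0.0
```

```bash
python3 -c "
from h import *
to(.483,.2465,.16,-75.3)"
```

```text
t 1.4333 tcp [ 0.4792 -0.2374  0.1902] rot [ 1.7999e+02  1.0000e-02 -7.5420e+01] F [-0.15  0.24  0.  ] g 0.0 0.0 
-> shares [-1.8695 -0.502   0.1211] turn -0.002 rows 12.0
```

step_arm([
  [-0.95,-0.25,0,-0.002,0],
  [-0.95,-0.25,0,-0.002,0],
  [-0.95,-0.25,0,-0.002,0],
  [-0.95,-0.25,0,-0.002,0],
  [-0.95,-0.25,0,-0.002,0],
  [-0.95,-0.25,0,-0.002,0],
  [-0.95,-0.25,0,-0.002,0],
])

```text
time_s: 2.02
tcp_pos: [0.4806, 0.01, 0.1905]
eef_rot: [-179.9, 0.0, -75.5]
contact_force: [0.3, 0.5, 1.1]
gripper_width: 0.0004
gripper_force: 0.0
```

step_arm([
  [-0.92,-0.252,0.1,0,0],
  [-0.92,-0.252,0.1,0,0],
  [-0.92,-0.252,0.1,0,0],
  [-0.92,-0.252,0.1,0,0],
  [-0.92,-0.252,0.1,0,0],
  [-0.92,-0.252,0.1,0,0],
  [-0.92,-0.252,0.1,0,0],
  [-0.92,-0.252,0.1,0,0],
])

```text
time_s: 2.68
tcp_pos: [0.4841, 0.2448, 0.1644]
eef_rot: [179.9, -0.1, -75.6]
contact_force: [0.0, -0.4, 0.8]
gripper_width: 0.0003
gripper_force: 0.0
```

```bash
python3 -c "
from h import *
to(.483,.2465,.105,-75.3)
S=eyes.capture('side');T=eyes.capture('top')
a=np.hstack([cv2.resize(S[260:380,270:370],None,fx=4,fy=4,interpolation=2)[:480],cv2.resize(T[210:330,150:250],None,fx=4,fy=4,interpolation=2)])
cv2.imwrite('pics/noz.png',a[...,::-1]);print(proj('side',[.483,.2465,.094]),proj('top',[.483,.2465,.094]))"
```

```text
t 2.6833 tcp [0.4841 0.2448 0.1644] rot [ 1.799e+02 -6.000e-02 -7.562e+01] F [ 0.05 -0.41  0.83] g 0.0003 0.0 
-> shares [-0.0078  0.0024  0.2375] turn -0.0053 rows 2.0
[323.91290891 323.24946181] [188.58895446 269.55252169]
```

View pics/noz.png

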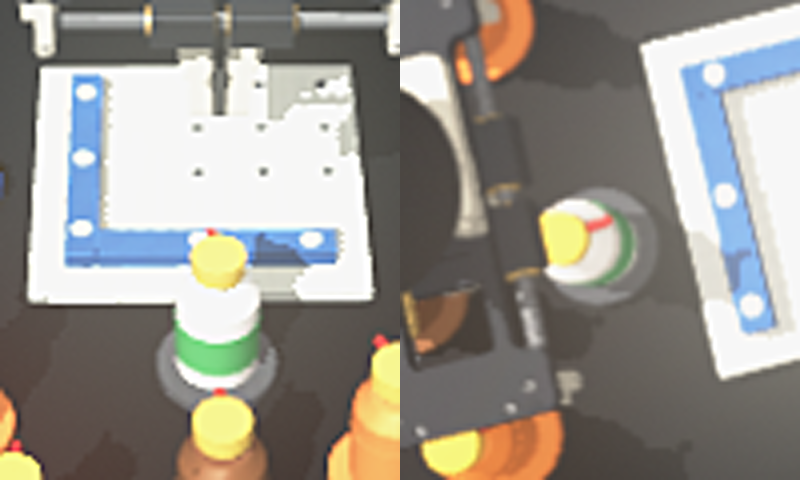

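Shut fingers at crop px (218,90) hang over the cap at (217,260), lined up in x. Going down.

step_arm([
  [-0.008,0.002,0.1,0,0],
  [-0.008,0.002,0.2,0,0],
  [-0.008,0.002,0.256,0,0],
  [-0.008,0.002,0.256,0,0],
  [-0.008,0.002,0.256,0,0],
])

```text
time_s: 3.2
tcp_pos: [0.4834, 0.2449, 0.1015]
eef_rot: [180.0, -0.0, -75.7]
contact_force: [-0.2, 0.5, 0.6]
gripper_width: 0.0003
gripper_force: 0.0
```

step_arm([
  [0,0,0.016,0,0],
  [0,0,0.028,0,0],
  [0,0,0.036,0,0],
  [0,0,0.044,0,0],
  [0,0,0.044,0,0],
  [0,0,0.044,0,0],
])

```text
time_s: 3.7
tcp_pos: [0.4832, 0.2466, 0.0905]
eef_rot: [-180.0, 0.0, -75.6]
contact_force: [-0.1, -1.0, 0.4]
gripper_width: 0.0009
gripper_force: 0.0
```

step_arm([
  [0,0,0.006,0,0],
  [0,0,0.012,0,0],
  [0,0,0.012,0,0],
  [0,0,0.012,0,0],
])

```text
time_s: 4.03
tcp_pos: [0.4831, 0.2465, 0.0873]
eef_rot: [180.0, -0.0, -75.6]
contact_force: [-0.1, -0.6, -0.1]
gripper_width: 0.0001
gripper_force: 0.0
```

```bash
python3 -c "
from h import *
to(.483,.2465,.12,-75.3)
S=eyes.capture('side')
cv2.imwrite('pics/noz2.png',cv2.resize(S[290:365,280:370],None,fx=6,fy=6,interpolation=2)[...,::-1])"
```

```text
t 4.0333 tcp [0.4831 0.2465 0.0873] rot [ 1.7999e+02 -1.0000e-02 -7.5580e+01] F [-0.08 -0.62 -0.14] g 0.0001 0.0 
-> shares [-0.      0.0004 -0.131 ] turn -0.0046 rows 1.0
```

View pics/noz2.png

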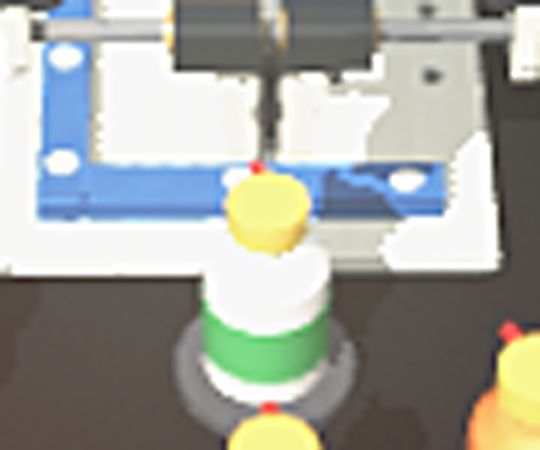

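The cap is not pressed: the finger passes behind it at crop (268,160), the cap top is unobscured and there is no force. I'll compare where the fingertip is with where it should appear.

```bash
python3 -c "
from h import *
print('expected tip before',proj('side',[.4841,.2448,.1644]),'seen ~(325,288)')
print('now',proj('side',[.4831,.2465,.0873]),'top',proj('top',[.4831,.2465,.0873]))
for a,b in (((189.1,269.1),(324.2,323.5)),((188.5,269.1),(324.2,323))): print('cap tri',tri(a,b))
s=r.get_state();print(s['joints'],s['moment'])
o,d=ray('side',(325,288.3)); 
for y in (.2,.21,.22,.23,.2448): print(o+d*(y-o[1])/d[1])
"
```

```text
expected tip before [323.98430327 298.90954757] seen ~(325,288)
now [323.83188925 325.40647335] top [189.46498745 269.66547051]
cap tri (array([0.48329695, 0.24572977, 0.09253562]), np.float64(0.0015070765770509482))
cap tri (array([0.4831737 , 0.24638531, 0.09476766]), np.float64(0.0015199868099051246))
[ 4.77435278e+01  1.34298815e+01 -2.40940144e+01  4.06795327e-04
 -5.24814180e+01 -3.33259092e+01] [0.00972312 0.13359214 0.02101375]
[0.49247008 0.2        0.1526515 ]
[0.49020597 0.21       0.1620329 ]
[0.48794185 0.22       0.17141431]
[0.48567773 0.23       0.18079571]
[0.48232684 0.2448     0.19468019]
```

step_arm([
  [0,0,-0.15,0,60],
  [0,0,-0.3,0,60],
  [0,0,-0.45,0,60],
  [0,0,-0.45,0,60],
  [0,0,-0.45,0,60],
  [0,0,-0.45,0,60],
])

```text
time_s: 4.58
tcp_pos: [0.4829, 0.2465, 0.1998]
eef_rot: [-180.0, 0.0, -75.6]
contact_force: [0.2, 0.2, -0.2]
gripper_width: 0.0346
gripper_force: 0.0
```

```bash
python3 -c "
from h import *
to(.483,.2465,.12,-75.3)
s=r.get_state();p=s['tcp_pos'];print(s['joints'])
S=eyes.capture('side');T=eyes.capture('top')
ya=np.radians(s['eef_rot'][2]);y=np.array([np.sin(ya),-np.cos(ya),0])
for n,I in(('side',S),('top',T)):
  for q,c in((p,(255,0,255)),(p+.03*y,(0,255,0)),(p-.03*y,(0,255,0)),(p+[0,0,.066],(0,255,255))):
    u=proj(n,q);print(n,u.round(1)); I[int(round(u[1])),int(round(u[0]))]=c
a=np.hstack([cv2.resize(S[210:360,270:370],None,fx=4,fy=4,interpolation=0),cv2.resize(T[190:340,130:230],None,fx=4,fy=4,interpolation=0)])
cv2.imwrite('pics/fing.png',a[...,::-1])"
```

```text
t 4.5833 tcp [0.4829 0.2465 0.1998] rot [-1.80e+02  3.00e-02 -7.56e+01] F [ 0.19  0.16 -0.23] g 0.0346 0.0 
-> shares [ 2.000e-04 -6.000e-04  3.192e-01] turn -0.005 rows 2.0
[ 4.77392991e+01  7.65733569e+00 -1.53095069e+01 -2.82201151e-02
 -6.70124180e+01 -3.33253364e+01]
side [324.6 286.9]
side [339.3 286.9]
side [309.9 287. ]
side [325.  262.1]
top [173.1 266.8]
top [176.5 282. ]
top [169.8 251.7]
top [161.5 264.7]
```

View pics/fing.png

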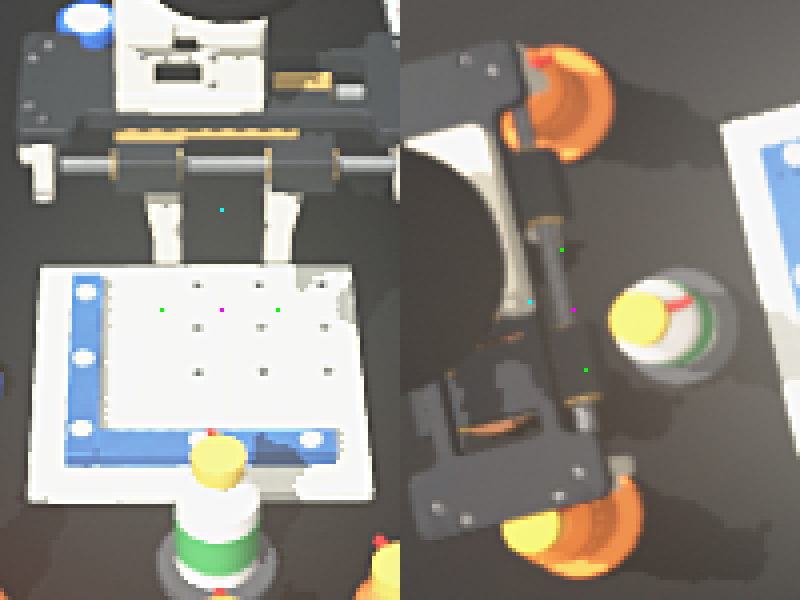

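Both views fit a fingertip that is about 25 mm higher than I assumed rather than one displaced sideways. I'll go down over the cap in small steps and watch the force.

step_arm([
  [0,0,0.15,0,0],
  [0,0,0.3,0,0],
  [0,0,0.42,0,0],
  [0,0,0.45,0,0],
  [0,0,0.45,0,0],
  [0,0,0.45,0,0],
  [0,0,0.46,0,0],
  [0,0,0.47,0,0],
  [0,0,0.47,0,0],
  [0,0,0.47,0,0],
])

```text
time_s: 5.52
tcp_pos: [0.4835, 0.2468, 0.0832]
eef_rot: [-179.9, 0.0, -75.6]
contact_force: [0.2, 1.0, -0.1]
gripper_width: 0.0005
gripper_force: 0.0
```

step_arm([
  [0,0,0.01,0,0],
  [0,0,0.02,0,0],
  [0,0,0.02,0,0],
])

```text
time_s: 5.77
tcp_pos: [0.4829, 0.2464, 0.077]
eef_rot: [180.0, -0.0, -75.6]
contact_force: [0.1, -0.2, -0.1]
gripper_width: 0.0005
gripper_force: 0.0
```

```bash
python3 -c "
from h import *
S=eyes.capture('side');T=eyes.capture('top')
cv2.imwrite('pics/s_now.png',S[...,::-1]);cv2.imwrite('pics/t_now.png',T[...,::-1])
S0=cv2.imread('pics/side0.png')[...,::-1];
d=np.abs(S.astype(int)-S0).max(-1)
print(proj('side',[.483,.2465,.077]),proj('top',[.483,.2465,.077]))
for y in range(300,336): print(y,''.join('#' if v>60 else '+' if v>25 else '.' for v in d[y,295:355]))
T0=cv2.imread('pics/top0.png')[...,::-1]; d=np.abs(T.astype(int)-T0).max(-1)
for y in range(245,292): print(y,''.join('#' if v>60 else '+' if v>25 else '.' for v in d[y,160:235]))
"
```

```text
[323.82181299 328.71380119] [190.78619392 269.95298769]
300 +###########################################################
301 .............####################################++++++####+
302 .............###########################++#######++++++#++#+
303 ..............##########.###############+#######+++++++####+
304 ..............##################################++++++++#+++
305 ..............###++#####################+#######++++++++++++
306 ....................+##..#########.....+++++++++++++++++++++
307 ............................####.......+#+++++++++++++++++++
308 ............................####......+....#....++++++++++++
309 ............................####................++++++++++++
310 ............................####...............+++++++++++++
311 ...........................#####+..............+++++++++++++
312 ..........................+#####+.............++++++++++++++
313 ...........................+####..............++++++++++++++
314 ............................####............++++++++++++++++
315 ............................####............++++++++++++++++
316 
[... 4355 characters left out ...]
.++...+..........+.++.......................................
284 ++####+..........+.................+.......................................
285 +#####+.........+................+.........................................
286 +####+.++.......................+++........................................
287 +###+++#+.......................##++.......................................
288 +++++++##.................+.....+##+.......................................
289 ..++++.##.................+++...+###+......................................
290 ..++++.##.................+++....###+......................................
291 ..++++.##+................++++...###+......................................
```

```bash
python3 -c "
import cv2,numpy as np
S=cv2.imread('pics/s_now.png');T=cv2.imread('pics/t_now.png');T0=cv2.imread('pics/top0.png')
f=lambda i,x,y,w,h,k:cv2.resize(i[y:y+h,x:x+w],None,fx=k,fy=k,interpolation=2)
cv2.imwrite('pics/now.png',np.hstack([f(S,300,290,50,75,8),f(T,160,240,50,75,8)]))"
```

```text
(no output)
```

View pics/now.png

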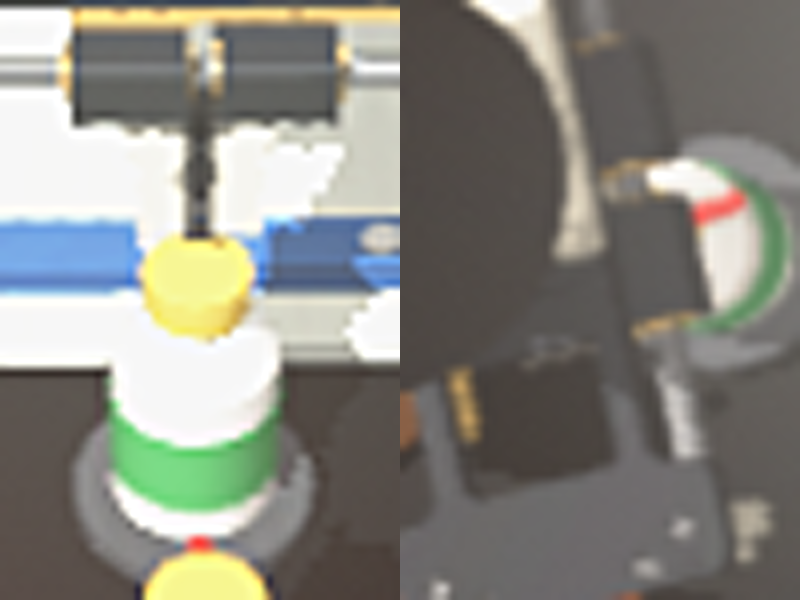

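```bash
python3 -c "
from h import *
print(tri((190,262.5),(325,298.7)))
# block ends: lower block bottom end top(645,330) side right(340,70)?
print(tri((160+255/8,240+328/8),(300+62/8,290+70/8)),tri((160+255/8,240+328/8),(300+342/8,290+70/8)))
print(tri((160+205/8,240+38/8),(300+62/8,290+70/8)),tri((160+205/8,240+38/8),(300+342/8,290+70/8)))
"
```

```text
(array([0.49017874, 0.22783392, 0.14890512]), np.float64(0.008674744268308129))
(array([0.48919746, 0.23100298, 0.14658565]), np.float64(0.0652703353387906)) (array([0.45285877, 0.22210543, 0.15199235]), np.float64(0.00840257154540957))
(array([0.52585333, 0.237581  , 0.14965059]), np.float64(0.009492991336599433)) (array([0.4881291 , 0.23051016, 0.16278261]), np.float64(0.08192873319519742))
```

step_arm([
  [0,0,0.01,0,0],
  [0,0,0.02,0,0],
  [0,0,0.03,0,0],
  [0,0,0.03,0,0],
  [0,0,0.03,0,0],
])

```text
time_s: 6.28
tcp_pos: [0.483, 0.2464, 0.0696]
eef_rot: [180.0, -0.0, -75.6]
contact_force: [-0.5, 0.9, 0.3]
gripper_width: 0.0006
gripper_force: 0.0
```

```bash
python3 -c "
from h import *
to(.483,.2465,.1,-75.3)
S=eyes.capture('side')
S0=cv2.imread('pics/side0.png')[...,::-1]
d=np.abs(S.astype(int)-S0).max(-1)
for y in range(310,336): print(y,''.join('#' if v>60 else '+' if v>25 else '.' for v in d[y,305:345]), ' ',''.join('Y' if min(p[0],p[1])-int(p[2])>60 else '.' for p in S[y,305:345].astype(int)))
"
```

```text
t 6.2833 tcp [0.483  0.2464 0.0696] rot [ 1.7997e+02 -2.0000e-02 -7.5580e+01] F [-0.5   0.93  0.34] g 0.0006 0.0 
-> shares [-5.000e-04  1.000e-04 -1.217e-01] turn -0.0047 rows 1.0
310 ..................####.............+++++   ........................................
311 ..................####..............++++   ........................................
312 ..................####..............++++   ........................................
313 .................+####..............++++   ........................................
314 .................#####+...........++++++   ........................................
315 .................#####............++++++   ........................................
316 .................+####...........+++++++   ........................................
317 ............+++######+#++###.+##########   ........................................
318 ............#....###########...#########   ........................................
319 ................+####+#+####...+########   ........................................
320 ...............######+######.....##
[... 668 characters left out ...]
 ........................................   .............YYYYYYYYYYYYY..............
329 ........................................   ..............YYYYYYYYYYY...............
330 ........................................   ...............YYYYYYYYYY...............
331 ........................................   ................YYYYYYYY................
332 ........................................   ........................................
333 ........................................   ........................................
334 ........................................   ........................................
335 ........................................   ........................................
```

The finger now covers the cap's rear rows (319-321) from the front, so it is directly above the cap with a height offset. I'll keep going down in small steps.

step_arm([
  [0,0,0.01,0,0],
  [0,0,0.016,0,0],
  [0,0,0.016,0,0],
  [0,0,0.016,0,0],
])

```text
time_s: 6.67
tcp_pos: [0.4831, 0.2465, 0.0657]
eef_rot: [180.0, -0.0, -75.6]
contact_force: [0.1, 0.1, -0.2]
gripper_width: -0.0001
gripper_force: 0.0
```

step_arm([
  [0,0,0.01,0,0],
  [0,0,0.016,0,0],
  [0,0,0.016,0,0],
  [0,0,0.016,0,0],
])

```text
time_s: 7.0
tcp_pos: [0.4831, 0.2465, 0.0617]
eef_rot: [180.0, -0.0, -75.6]
contact_force: [-0.8, 0.2, -0.1]
gripper_width: 0.0005
gripper_force: 0.0
```

step_arm([
  [0,0,0.01,0,0],
  [0,0,0.016,0,0],
  [0,0,0.016,0,0],
  [0,0,0.016,0,0],
])

```text
time_s: 7.33
tcp_pos: [0.4832, 0.2466, 0.058]
eef_rot: [-180.0, 0.0, -75.6]
contact_force: [0.0, -0.8, 2.5]
gripper_width: 0.0
gripper_force: 1.2
```

```bash
cat > cap.py <<'E'
from h import *
to(.483,.2465,.1,-75.3)
S=eyes.capture('side')
S0=cv2.imread('pics/side0.png')[...,::-1]
d=np.abs(S.astype(int)-S0).max(-1)
for y in range(314,338): print(y,''.join('#' if v>60 else '+' if v>25 else '.' for v in d[y,305:345]), ' ',''.join('Y' if min(p[0],p[1])-int(p[2])>60 else 'G' if p[1]-max(p[0],p[2])>40 else 'w' if p.min()>170 else 'b' if p[2]-p[0]>50 else '.' for p in S[y,305:345].astype(int)))
E
python3 cap.py
```

```text
t 7.3333 tcp [0.4832 0.2466 0.058 ] rot [-179.99    0.    -75.58] F [ 0.03 -0.76  2.5 ] g 0.0 1.2 
-> shares [ 0.0002  0.0009 -0.1681] turn -0.0046 rows 2.0
314 ..................###+............++++++   wwwwwwwwwwwwwwwwww...wwwwwwwwwwwwwwwwwww
315 ..................###+............++++++   wwwwwwwwwwwwwwwwww...wwwwwwwwwwwwwwwwwww
316 ..................####...........+++++++   wwwwwwwwwwwwwwwwww....wwwwwwwwwwwwwwwwww
317 ..........++#++#######+++###++##########   wwwwwwwwww.wwwwwww....wwwwww.b...bbbbbbb
318 ...........##....###########+#.#########   bbbbbbbbbbbwwwwww.....wwwwwwbbbbbbbbbbbb
319 ...........+....+####+#+####+..#########   bbbbbbbbbbbbwwwww....wwwwwwwbbbbbbbbbbbb
320 ...........+...##+###########....#######   bbbbbbbbbbbbwwwwww...wwwwwwwbbbbbbbbbbbb
321 ...........+#.###############........###   bbbbbbbbbbbbwwwwww...wwwwwwwbbbbbbbbbbbb
322 ...........+#################..........+   bbbbbbbbbbbbwwwwww...wwwwwwwbbbbbbbbbbbb
323 ...........++###############...........+   bbbbbbbbbbbbwwwwww...wwwwwwwb...........
324 ...........++#############+#............   bbbbbbbbbbbbwwww
[... 468 characters left out ...]
 ........................................   wwwwwwwwwwwwwwYYYYYYYYYYYwwwwwwwwwwwwwww
331 ........................................   wwwwwwwwwwwwwwwwYYYYYYYYwwwwwwwwwwwwwwww
332 ...................+.+#.................   wwwwwwwwwwwwwwwwwwwYwYwwwwwwwwwwwwwwwwww
333 ........................................   wwwwwwwwwwwwwwwwwwwwwwwwwwwwww.........w
334 ........................................   wwwwwwwwwwwwwwwwwwwwwwwwwwwwww..wwwwww..
335 ........................................   wwwwwwwwwwwwwwwwwwwwwwwwwwwwww..........
336 ........................................   .........wwwwwwwwwwwwwwwwwwwww..........
337 ........................................   .........wwwwwwwwwwwwwwwwwwww...........
```

Contact at a reported z of 0.058 with 2.5 N, so the true fingertips are about 36 mm above the reported TCP. Pressing fully.

step_arm([
  [0,0,0.01,0,0],
  [0,0,0.02,0,0],
  [0,0,0.024,0,0],
  [0,0,0.024,0,0],
  [0,0,0.024,0,0],
])

```text
time_s: 7.8
tcp_pos: [0.4833, 0.2466, 0.0521]
eef_rot: [-180.0, 0.0, -75.6]
contact_force: [-1.5, -0.5, 6.7]
gripper_width: 0.0004
gripper_force: 3.1
```

step_arm([
  [0,0,0.005,0,0],
  [0,0,0.005,0,0],
  [0,0,0.005,0,0],
])

```text
time_s: 8.05
tcp_pos: [0.4834, 0.2467, 0.052]
eef_rot: [-179.9, 0.0, -75.5]
contact_force: [-5.2, -1.8, 16.7]
gripper_width: 0.0003
gripper_force: 8.3
```

step_arm([
  [0,0,-0.02,0,0],
  [0,0,-0.05,0,0],
  [0,0,-0.1,0,0],
  [0,0,-0.2,0,0],
  [0,0,-0.35,0,0],
  [0,0,-0.45,0,0],
  [0,0,-0.45,0,0],
])

```text
time_s: 8.63
tcp_pos: [0.4857, 0.2483, 0.1688]
eef_rot: [-179.6, 0.2, -75.5]
contact_force: [1.0, 0.4, 0.3]
gripper_width: 0.0006
gripper_force: 0.0
```

```bash
python3 cap.py | grep -n Y | head -3; python3 -c "
from h import *
to(.49,.0,.16,-75.3); to(.465,-.29,.12,-72.7)"
```

```text
8:319 ........................................   bbbbbbbbbbbbwwwwwYYYYYYwbbbbbb.bbbbbbbbb
9:320 ........................................   bbbbbbbbbbbbwwwYYYYYYYYYYwbbb.bbbbbbbbbb
10:321 ........................................   bbbbbbbbbbbbbwYYYYYYYYYYYYbbbbbbbbbbbbbb
t 8.6833 tcp [0.4845 0.2477 0.1661] rot [-1.7973e+02  1.5000e-01 -7.5570e+01] F [-0.06  0.24 -0.99] g 0.0003 0.0 
-> shares [0.9652 0.2255 0.0207] turn -0.0046 rows 6.0
t 8.6833 tcp [0.4845 0.2477 0.1661] rot [-1.7973e+02  1.5000e-01 -7.5570e+01] F [-0.06  0.24 -0.99] g 0.0003 0.0 
-> shares [2.0641 0.6121 0.176 ] turn -0.0479 rows 13.0
```

Hard stop reached (16.7 N) and the cap sprang back up to its starting rows. Now the fin.

step_arm([
  [0.965,0.225,0.02,-0.0046,86],
  [0.965,0.225,0.02,-0.0046,86],
  [0.965,0.225,0.02,-0.0046,86],
  [0.965,0.225,0.02,-0.0046,86],
  [0.965,0.225,0.02,-0.0046,86],
  [0.965,0.225,0.02,-0.0046,86],
  [0.965,0.225,0.02,-0.0046,86],
  [0.965,0.225,0.02,-0.0046,86],
])

```text
time_s: 9.35
tcp_pos: [0.4878, -0.0033, 0.1571]
eef_rot: [179.9, 0.0, -75.6]
contact_force: [-0.3, 0.9, -1.0]
gripper_width: 0.0486
gripper_force: 0.0
```

step_arm([
  [0.99,0.36,0.1,-0.043,86],
  [0.99,0.36,0.1,-0.043,86],
  [0.99,0.36,0.1,-0.043,86],
  [0.99,0.36,0.1,-0.043,86],
  [0.99,0.36,0.1,-0.043,86],
  [0.99,0.36,0.1,-0.043,86],
  [0.99,0.36,0.1,-0.043,86],
  [0.99,0.36,0.1,-0.043,86],
])

```text
time_s: 10.02
tcp_pos: [0.4636, -0.2652, 0.1314]
eef_rot: [179.9, 0.1, -72.9]
contact_force: [-0.7, 1.0, -0.3]
gripper_width: 0.0862
gripper_force: 0.0
```

```bash
python3 -c "
from h import *
to(.4653,-.2896,.06,-72.7)"
```

```text
t 10.0167 tcp [ 0.4636 -0.2652  0.1314] rot [ 1.7985e+02  7.0000e-02 -7.2880e+01] F [-0.66  0.97 -0.31] g 0.0862 0.0 
-> shares [0.0958 0.0217 0.2857] turn -0.003 rows 2.0
```

step_arm([
  [0.096,0.022,0.14,-0.003,86],
  [0.096,0.022,0.28,-0.003,86],
  [0.096,0.022,0.28,-0.003,86],
  [0.096,0.022,0.28,-0.003,86],
  [0.096,0.022,0.28,-0.003,86],
])

```text
time_s: 10.43
tcp_pos: [0.4674, -0.2872, 0.0643]
eef_rot: [-180.0, -0.0, -72.4]
contact_force: [0.8, 0.7, 1.1]
gripper_width: 0.0857
gripper_force: 0.0
```

```bash
cat > mark.py <<'E'
from h import *
import sys
def mark(out,half,off=.036,roi=(330,160,90,80),k=8):
    s=r.get_state();p=s['tcp_pos']+[0,0,off];S=eyes.capture('side')
    x,y,w,h=roi;a=cv2.resize(S[y:y+h,x:x+w],None,fx=k,fy=k,interpolation=2)
    ya=np.radians(s['eef_rot'][2]);ax=np.array([np.sin(ya),-np.cos(ya),0])
    for q in(p,p+half*ax,p-half*ax):
        u=(proj('side',q)-[x,y]+.5)*k; cv2.circle(a,tuple(int(v) for v in u),3,(0,255,0),-1)
    cv2.imwrite(out,a[...,::-1])
E
python3 -c "
from mark import *
to(.4653,-.2896,.01,-72.7)
mark('pics/fin1.png',.043)"
```

```text
t 10.4333 tcp [ 0.4674 -0.2872  0.0643] rot [-1.7999e+02 -4.0000e-02 -7.2440e+01] F [0.84 0.69 1.13] g 0.0857 0.0 
-> shares [0.0064 0.011  0.2171] turn 0.0043 rows 2.0
```

View pics/fin1.png

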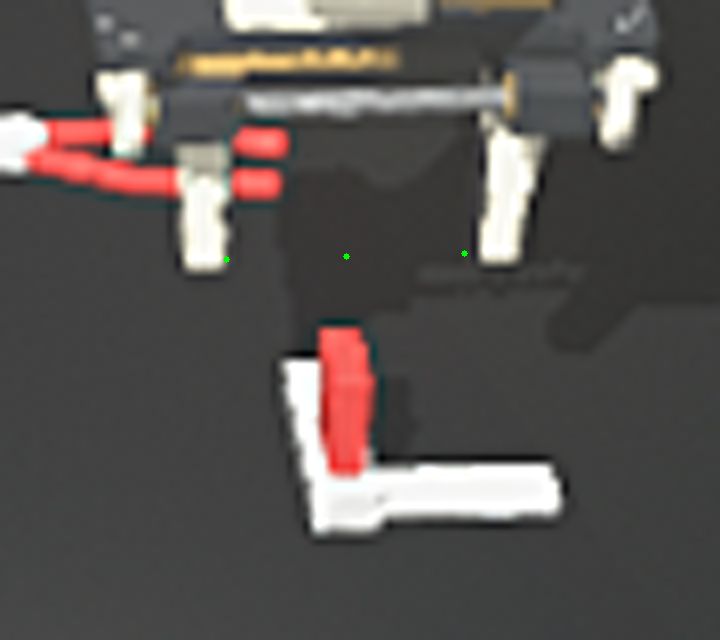

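The marks drawn 36 mm above the reported TCP at (225,260), (346,257) and (465,253) land on the fingertips, so the offset holds. The fin, at (345,335), is centred between the fingers. Going down to a true tip height of about 20 mm and closing.

step_arm([
  [0.0064,0.011,0.1,0.0043,86],
  [0.0064,0.011,0.2,0.0043,86],
  [0.0064,0.011,0.27,0.0043,86],
  [0.0064,0.011,0.31,0.0043,86],
  [0.0064,0.011,0.321,0.0043,86],
  [0.0064,0.011,0.321,0.0043,86],
  [0.0064,0.011,0.321,0.0043,86],
])

```text
time_s: 11.07
tcp_pos: [0.4655, -0.2904, -0.0157]
eef_rot: [-179.9, -0.1, -72.8]
contact_force: [0.4, 0.2, -0.1]
gripper_width: 0.0861
gripper_force: 0.0
```

step_arm([
  [0,0,0,0,8],
  [0,0,0,0,8],
  [0,0,0,0,8],
  [0,0,0,0,8],
  [0,0,0,0,8],
  [0,0,0,0,8],
  [0,0,0,0,8],
  [0,0,0,0,8],
  [0,0,0,0,8],
  [0,0,0,0,8],
  [0,0,0,0,8],
  [0,0,0,0,8],
], newtons=40)

```text
time_s: 12.07
tcp_pos: [0.4644, -0.2903, -0.0171]
eef_rot: [-180.0, -0.0, -72.8]
contact_force: [0.6, 0.1, 4.4]
gripper_width: 0.0137
gripper_force: 40.0
```

Grip width is 13.7 mm, which matches the fin. Lifting.

step_arm([
  [0,0,-0.08,0,8],
  [0,0,-0.2,0,8],
  [0,0,-0.3,0,8],
  [0,0,-0.3,0,8],
  [0,0,-0.3,0,8],
])

```text
time_s: 12.48
tcp_pos: [0.4647, -0.2902, 0.0587]
eef_rot: [-179.9, -0.0, -72.8]
contact_force: [-0.7, 0.5, -5.2]
gripper_width: 0.0138
gripper_force: 40.0
```

```bash
cat > sq.py <<'E'
from fit import *
s=r.get_state();p=s['tcp_pos'];S=eyes.capture('side')
print('F',s['contact_force'],'g',s['gripper_width'],'tcp',p)
E
python3 -c "
from h import *
to(.5617,.1313,.06,-75.3)"
```

```text
t 12.4833 tcp [ 0.4647 -0.2902  0.0587] rot [-1.7987e+02 -4.0000e-02 -7.2830e+01] F [-0.66  0.53 -5.23] g 0.0138 40.0 
-> shares [-1.4964 -0.8685 -0.0044] turn 0.0412 rows 11.0
```

step_arm([
  [-0.06,-0.03,0,0,8],
  [-0.16,-0.09,0,0.01,8],
  [-0.28,-0.16,0,0.02,8],
  [-0.4,-0.23,0,0.03,8],
  [-0.52,-0.3,0,0.04,8],
  [-0.62,-0.36,0,0.041,8],
  [-0.7,-0.41,0,0.041,8],
  [-0.75,-0.435,0,0.041,8],
  [-0.75,-0.435,0,0.041,8],
])

```text
time_s: 13.23
tcp_pos: [0.512, -0.0767, 0.0562]
eef_rot: [179.9, 0.0, -75.1]
contact_force: [0.2, -0.1, -4.9]
gripper_width: 0.014
gripper_force: 40.0
```

```bash
python3 -c "
from h import *
to(.5617,.1313,.06,-75.3)"
```

```text
t 13.2333 tcp [ 0.512  -0.0767  0.0562] rot [ 1.7986e+02  4.0000e-02 -7.5140e+01] F [ 0.22 -0.06 -4.87] g 0.014 40.0 
-> shares [-0.7531 -0.4056 -0.0158] turn 0.0027 rows 6.0
```

step_arm([
  [-0.06,-0.03,0,0,8],
  [-0.16,-0.09,0,0,8],
  [-0.28,-0.15,0,0.003,8],
  [-0.4,-0.22,0,0.003,8],
  [-0.52,-0.28,0,0.003,8],
  [-0.62,-0.335,0,0.003,8],
  [-0.7,-0.38,0,0.003,8],
  [-0.75,-0.405,0,0.003,8],
  [-0.75,-0.405,0,0.003,8],
  [-0.75,-0.405,0,0.003,8],
])

```text
time_s: 14.07
tcp_pos: [0.5618, 0.1277, 0.0564]
eef_rot: [179.8, -0.0, -75.4]
contact_force: [-0.7, -0.6, -4.0]
gripper_width: 0.0136
gripper_force: 40.0
```

```bash
python3 -c "
from mark import *
to(.5617,.1313,-.004,-75.3)
mark('pics/plc.png',.007,roi=(270,250,100,75),k=8)"
```

```text
t 14.0667 tcp [0.5618 0.1277 0.0564] rot [ 1.7984e+02 -3.0000e-02 -7.5420e+01] F [-0.7  -0.63 -4.01] g 0.0136 40.0 
-> shares [-0.0143 -0.0039  0.2415] turn -0.002 rows 2.0
```

View pics/plc.png

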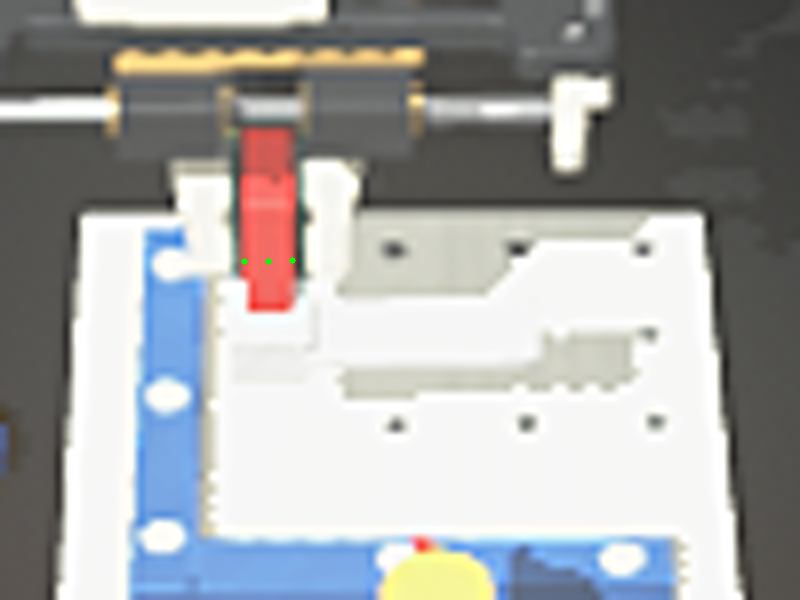

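The square hangs level, fin at (268,220) and blade running right to (620,340), inside both bars. Lowering.

step_arm([
  [-0.014,-0.004,0.06,0,8],
  [-0.014,-0.004,0.13,0,8],
  [-0.014,-0.004,0.19,0,8],
  [-0.014,-0.004,0.225,0,8],
  [-0.014,-0.004,0.232,0,8],
  [-0.014,-0.004,0.232,0,8],
  [-0.014,-0.004,0.232,0,8],
])

```text
time_s: 14.7
tcp_pos: [0.5634, 0.1314, 0.0005]
eef_rot: [-180.0, -0.0, -75.5]
contact_force: [0.7, 0.1, -3.5]
gripper_width: 0.0141
gripper_force: 40.0
```

step_arm([
  [0,0,0.004,0,8],
  [0,0,0.008,0,8],
  [0,0,0.012,0,8],
  [0,0,0.012,0,8],
  [0,0,0.012,0,8],
])

```text
time_s: 15.12
tcp_pos: [0.563, 0.1318, -0.003]
eef_rot: [-180.0, 0.0, -75.4]
contact_force: [-0.4, -0.7, -4.5]
gripper_width: 0.0141
gripper_force: 40.0
```

step_arm([
  [0,0,0.004,0,8],
  [0,0,0.008,0,8],
  [0,0,0.008,0,8],
  [0,0,0.008,0,8],
])

```text
time_s: 15.45
tcp_pos: [0.5629, 0.1317, -0.0052]
eef_rot: [180.0, -0.0, -75.4]
contact_force: [-0.6, -0.0, -4.6]
gripper_width: 0.014
gripper_force: 40.0
```

step_arm([
  [0,0,0.004,0,8],
  [0,0,0.008,0,8],
  [0,0,0.008,0,8],
  [0,0,0.008,0,8],
])

```text
time_s: 15.78
tcp_pos: [0.5631, 0.1318, -0.0071]
eef_rot: [-180.0, 0.0, -75.4]
contact_force: [1.5, -0.4, -2.9]
gripper_width: 0.0138
gripper_force: 40.0
```

step_arm([
  [0,0,0.004,0,8],
  [0,0,0.004,0,8],
  [0,0,0.004,0,8],
])

```text
time_s: 16.03
tcp_pos: [0.5638, 0.132, -0.0072]
eef_rot: [-179.9, 0.0, -75.4]
contact_force: [-2.2, -0.4, 6.6]
gripper_width: 0.0133
gripper_force: 40.0
```

On the plate with a light down force. Sliding toward the rail (tool -y).

step_arm([
  [0,-0.006,0,0,8],
  [0,-0.012,0,0,8],
  [0,-0.018,0,0,8],
  [0,-0.024,0,0,8],
  [0,-0.028,0,0,8],
  [0,-0.028,0,0,8],
  [0,-0.028,0,0,8],
])

```text
time_s: 16.62
tcp_pos: [0.5706, 0.1337, -0.0071]
eef_rot: [-179.9, 0.0, -75.4]
contact_force: [-1.4, 0.0, 5.7]
gripper_width: 0.0142
gripper_force: 40.0
```

```bash
cat > st.py <<'E'
from h import *
s=r.get_state();a=np.radians(14.7);u=np.array([np.cos(a),np.sin(a)]);v=np.array([-u[1],u[0]])
p=s['tcp_pos'][:2]-[.53,.1023];F=s['contact_force']
print('fixture xy mm',(p@u*1e3).round(1),(p@v*1e3).round(1),'z',s['tcp_pos'][2].round(4),'F fixture',F[:2]@u,F[:2]@v,F[2],'yaw',s['eef_rot'],'M',s['moment'],'g',s['gripper_force'],s['gripper_width'],s['time_s'])
E
python3 st.py
```

```text
fixture xy mm 47.2 20.1 z -0.0071 F fixture -1.3260627508401963 0.3502083273638711 5.7109847946441485 yaw [-1.79905249e+02  6.04594206e-04 -7.54195466e+01] M [-0.17714716  0.58094539 -0.01865273] g 39.99930024147034 0.014161564513461887 16.6167
```

step_arm([
  [0,-0.004,0,0,8],
  [0,-0.006,0,0,8],
  [0,-0.006,0,0,8],
  [0,-0.006,0,0,8],
])

```text
time_s: 16.95
tcp_pos: [0.5707, 0.1337, -0.0071]
eef_rot: [180.0, -0.0, -75.4]
contact_force: [-5.9, 0.2, 10.8]
gripper_width: 0.0137
gripper_force: 40.0
```

```bash
python3 st.py
```

```text
fixture xy mm 47.4 20.1 z -0.0071 F fixture -5.63948908340152 1.678402239774576 10.833164758941123 yaw [ 1.79974351e+02 -8.23748480e-03 -7.54243681e+01] M [0.02828925 2.36203381 0.11999547] g 39.99983847141266 0.013694998707233461 16.95
```

Rail contact at fixture x≈47.3 (expected 48). Easing off slightly and sliding toward the stud (tool -x).

step_arm([
  [0,0.004,0,0,8],
  [-0.008,0.004,0,0,8],
  [-0.016,0.004,0,0,8],
  [-0.022,0.004,0,0,8],
  [-0.028,0.004,0,0,8],
  [-0.032,0.004,0,0,8],
  [-0.032,0.004,0,0,8],
  [-0.032,0.004,0,0,8],
])

```text
time_s: 17.62
tcp_pos: [0.5687, 0.1412, -0.0071]
eef_rot: [-179.9, -0.0, -75.4]
contact_force: [-1.2, -1.7, 7.5]
gripper_width: 0.0138
gripper_force: 40.0
```

```bash
python3 st.py
```

```text
fixture xy mm 47.3 27.9 z -0.0071 F fixture -1.6429114580249498 -1.3421459644005465 7.489800801962754 yaw [-1.79946438e+02 -1.82657268e-02 -7.54174041e+01] M [-0.49867808  0.80831312  0.02140911] g 39.99906599521637 0.013797135704563894 17.6167
```

step_arm([
  [-0.004,0,0,0,8],
  [-0.008,0,0,0,8],
  [-0.008,0,0,0,8],
  [-0.008,0,0,0,8],
])

```text
time_s: 17.95
tcp_pos: [0.5683, 0.1428, -0.0071]
eef_rot: [-180.0, -0.0, -75.4]
contact_force: [-0.1, -3.9, 7.4]
gripper_width: 0.0139
gripper_force: 40.0
```

```bash
python3 st.py
```

```text
fixture xy mm 47.3 29.4 z -0.0071 F fixture -1.128815225786962 -3.7410137250413698 7.36211781365291 yaw [-1.79950724e+02 -4.38235702e-02 -7.54153075e+01] M [-1.32891634  0.41442647  0.09248284] g 39.99980270862579 0.01389329386566289 17.95
```

step_arm([
  [-0.004,0,0,0,8],
  [-0.006,-0.003,0,0,8],
  [-0.006,-0.006,0,0,8],
  [-0.006,-0.006,0,0,8],
  [-0.006,-0.006,0,0,8],
])

```text
time_s: 18.37
tcp_pos: [0.5683, 0.1428, -0.0071]
eef_rot: [179.9, -0.1, -75.4]
contact_force: [-1.8, -10.5, 10.6]
gripper_width: 0.0139
gripper_force: 40.0
```

```bash
python3 st.py
```

```text
fixture xy mm 47.3 29.5 z -0.0071 F fixture -4.410879885830012 -9.724691773348535 10.63727082636737 yaw [ 1.79891169e+02 -1.33328477e-01 -7.54333107e+01] M [-3.58194062  1.01571315  0.09651266] g 40.001776814460754 0.013935215170751096 18.3667
```

step_arm([
  [0,-0.003,0,0,8],
  [0,-0.006,0,0,8],
  [0,-0.006,0,0,8],
  [0,-0.006,0,0,8],
  [0,-0.006,0,0,8],
  [0,-0.006,0,0,8],
  [0,-0.006,0,0,8],
  [0,-0.006,0,0,8],
], newtons=50)

```text
time_s: 19.03
tcp_pos: [0.5682, 0.1428, -0.0071]
eef_rot: [179.8, -0.1, -75.5]
contact_force: [-6.9, -9.8, 16.2]
gripper_width: 0.0139
gripper_force: 50.0
```

```bash
python3 st.py; python3 -c "
from mark import *
mark('pics/end.png',.007,roi=(270,260,100,75),k=8)"
```

```text
fixture xy mm 47.3 29.4 z -0.0071 F fixture -9.197534995345112 -7.726986804202227 16.234550640757377 yaw [ 1.79757745e+02 -1.45626593e-01 -7.54502954e+01] M [-3.31714224  3.03818829  0.10161915] g 50.003957748413086 0.013921938281153736 19.0333
```

View pics/end.png

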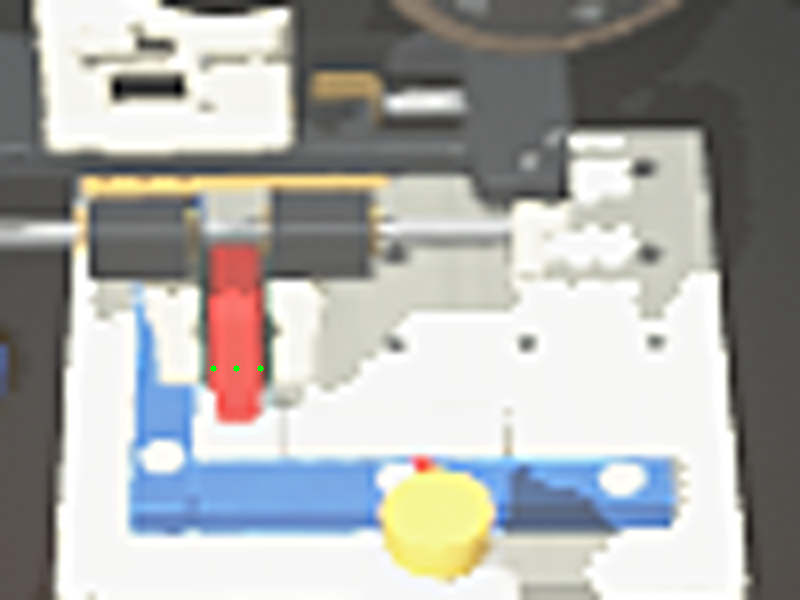

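The square is in the corner: fin at (235,330), blade against the stud's inner edge (y≈458) with its end at (507,440), stock on the rail at x≈195, and no visible gaps. Rail force is about 9 N and stud force about 8 N, with the cap up. Handing in.

```bash
python3 -c "
from plant import workorder
print(workorder.close_job())"; python3 st.py 2>&1 | tail -1
```

```text
the job is handed in; nothing more can be done
None
the job is handed in; nothing more can be done
```

The job is handed in, but no verdict came back: the cap was pressed to its stop and sprang back, and the square is home in the corner, still gripped at 50 N and bearing about 9 N on the rail and 8 N on the stud.

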